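# Clamp a pine block in the quick-release vice

### The arm

A 6-joint arm with a two-finger parallel gripper is mounted at the origin on a cart in front of the work surface, level with it; the furniture and walls round the work are solid. World frame = base frame: x ahead of the robot, y to its left, z up, the work surface at z = 0. Lengths are in mm, angles in rad, forces in N, time in s.
With the tool pointing down it reaches from about 275 to 850 mm from the base axis. Payload 19 kg.
Tool frame: the origin (TCP) lies on the front face of the gripper's body, between the roots of the fingers; the fingertips stand 73 mm ahead of it and the grasp point (between the pads) lies 54 mm ahead of it; y points along the fingers, z is the direction in which the jaws open and shut, and the axes are right-handed (so a half turn about y gives the same grasp; the last joint's range is limited). The gripper opens to 85 mm and grips with 20 to 120 N. Pads are 22 mm wide; open, the fingers measure 114 mm over their backs; the gripper's body (76 mm by 85 mm) begins 54 mm behind the grasp point. The pads swing forward as they close: fully open they stand 13 mm farther back than shut.
Start: joints at [1.199, 0.15, 1.437, -0, 1.554, -0.134], TCP at [135.459, 558.793, 303.867] pointing down, gripper open.
Joint ranges: [-2.8, 2.8], [-0.68, 2.1], [0.12, 2.68], [-1.39, 4.53], [0.16, 2.79], [-2.81, 2.81]. Speed limits (rad/s): [1.89, 1.89, 2.22, 3.01, 3.01, 3.01].

### API

Orientations are given as a unit quaternion [x, y, z, w].
In Python, from rig import sense, vision, close_job gives the robot as it stands. The module is installed in compiled form; this text tells all that it offers.
- The arm moves only by the shell command python3 -m jog 'ROWS' [FORCE]. ROWS is JSON, a list of rows, each a list of 7 numbers: the shift along the tool's x, y, z in m, then the turn, a rotation vector about the tool's x, y, z in degrees, then the closure, from 0 (fully open) to 1 (shut). A call has exactly 8 rows; each row shifts and turns the commanded pose from where the row before left it, along the tool's axes as they then stand; what a row does not reach is not made up. A row lasts 1/10 s, in which the tool goes at most 50 mm and 8.59 degrees, less where a joint would pass 70% of its speed; a pose out of reach is approached as far as the arm can. A call with a gripper value outside its range is refused whole. The fingers move at their own pace and stop on an object; FORCE is the grip in N (left out, the last holds). Time passes only in rows, so rows that do not move let the fingers close, or fill a call up. It gives the time, the measured TCP pose, the force and the opening at its end, in the units of the state.
- sense(): the state, without advancing time (a new reading comes with each control period).
- vision.read_camera(name): name is "scene" or "top" or "wrist"; returns a dict with "img" (400x640x3 uint8, blue, green, red), "camera_matrix" (3x3 intrinsics, pixels), "extrinsics" (4x4, takes a point from world to camera coordinates). Camera axes: x right, y up, looking along -z (the intrinsics and any distortion apply to the point x, -y, -z); pixel columns grow to the right and rows downward; lengths in mm; the calibration is good to about 2 mm. A picture is of the moment at which its call begins. There is no depth.
- close_job(): hands the job in, once; it reports no verdict.
The state is a dict: "time": time; "qpos": joint angles; "qd": joint speeds; "joint_torque": joint torques, N m; "ee_pos": TCP position; "ee_rot": TCP orientation; "ft_force": force on the tool from outside, world axes, zero at the start; "torque": the same for the moment, N m; "gripper_width": opening from 0.0 (shut) to 1.0 (fully open).
Only numpy, scipy, OpenCV 4.12 (cv2) and the standard library are available. Lean on these libraries where they do the work, as an engineer would, in place of code of your own. Each camera call takes 0.05 s, during which the arm holds its last target. There are 200 camera calls.

### The job

Stand the pine block upright on the bed of the bench vice between its open jaws and let go of it, then squeeze the orange quick-release trigger against the grip horn beside it and, keeping it squeezed, slide the carriage with the front jaw up to the block. Let the trigger spring back, then wind the crank clockwise until the block is held tight: you must feel the crank become clearly stiffer than it was when turning idle, but do not go on forcing it, or the pine is crushed. Let go of the crank and leave the other things on the bench where they are.

Things in the scene. Friction and masses are not known exactly. Their poses are not given: they have to be found in the camera images.
- vice: grey cast bench vice, bolted down; foot 225 x 120 mm; its spindle runs across the bench, the crank (front) to the left, within 13 degrees. Origin on the bench; x points from the front (crank) to the rear (fixed jaw) along the spindle, y left seen from the front, z up. Rear jaw's face at x = +45 mm; flat bed 66 mm wide, 128 mm above the bench; jaws 74 mm wide, tops 176 to 179 mm high; spindle axis 105 mm high at y = 0
- bed (a point): point on the bed's surface, 20 mm in front of the rear jaw's face, midway along the jaws: the block may stand centred over it (2 mm clear of the rear jaw)
- block_center (a point): centre of the pine block, 35 x 36 mm across, 91 mm long, standing on end left of the vice, turned by up to 29 degrees; 0.12 kg. The frame's y axis runs along its length, x and z are square to its side faces. To stand between the jaws within 18 mm of their middle (y of the vice), side faces to the jaws: set it down within 10 degrees, the jaws square it up
- carriage (a joint): travel in m (0 to 0.053) of the carriage - spindle housing with crank, trigger and front jaw - along the vice's +x, towards the rear jaw. The opening between the jaw faces is 82 mm minus this minus 1.9 mm per rad of the crank angle. It slides freely (3 to 4 N) only while the trigger is squeezed; otherwise a toothed half-nut (6 mm pitch) locks it to the toothed bar below
- horn_grip (a point): centre of the black sleeve (diameter 16 mm, 36 mm long) of the fixed grip horn on the carriage's left side (vice's +y), moving with it, 80 mm left of the spindle axis. Horn and trigger lean 35 degrees from upright towards the vice's front (-x); the sleeve's centre is 38 mm (along the horn) from the lug below. Finger space between horn and housing: 35 mm
- trigger_grip (a point): centre of the orange sleeve (diameter 15 mm, 36 mm long) of the quick-release trigger, parallel to the horn, 32 mm further left at rest. Hinged at its foot 40 mm below, it swings straight towards the horn. Width over both sleeves: 48 mm at rest, 34 mm squeezed
- trigger (a joint): trigger angle, rad: 0 at rest, 0.34 squeezed home. Takes 6 N to start, about 15 N at the end; over 0.22 the half-nut is clear of the bar and the carriage is free to slide. Springs back by itself; at times it hangs at 0.14 (tooth on tooth) until the jaw or crank moves on and the teeth drop in
- spindle (a point): point on the spindle axis, in the plane in which the centre of the crank knob goes round, moves with the carriage; the crank knob is 40 mm from it
- knob_center (a point): centre of the dark wooden crank knob: diameter 18 mm, 32 mm long, its axis parallel to the spindle, free to spin on its pin; 40 mm from the spindle axis. The crank arm lies behind it: its front surface is 18 mm behind this centre
- crank (a joint): crank angle, rad: 0 = knob straight below the spindle, growing clockwise seen from the front (below, left, up, right), which tightens, 12 mm a turn; starts at -2.2 to -0.4, range -3 to 9.5. Idle it takes 6 to 7 N at the knob; each 50 N of clamping (about 1 rad) adds 2.4 N. Tight: over 45 N on the block (9 N at the knob); over 180 N (15 N) crushes it. Up to 3 rad idle before it bites; holds by itself up to 130 N
- pine_block: the pine block itself (origin in the middle of a side face; see block_center)
- jaw_cheek: steel cheek plate (4 x 74 x 44 mm, rubber-backed, 40 N per mm) on the front jaw's face that presses the block; origin below it on the spindle axis, in the plane of its face
- file: bystander: half-round file with a wooden handle, 309 mm long, left near the bench edge
- sanding_block: bystander: cork sanding block 62 x 115 x 34 mm
- try_square: bystander: try square 110 x 169 mm
- masking_tape: bystander: roll of masking tape, diameter 103 mm, 25 mm high
- pencil: bystander: green pencil, 136 mm, behind the vice
- wax_tin: bystander: round tin, diameter 75 mm, 58 mm high
There are look-alikes about, which are no part of the job. Leave any black or turquoise look-alike of the pine_block alone.

How it is judged (in metres and radians):
On the way, in this order (a step that is already met when the one before it is completed fails the run):
1. the block stands upright on the vice's bed between the jaws, let go (x of block_center in the frame of vice between -0.004 and 0.032 m and y of block_center in the frame of vice between -0.018 and 0.018 m and z of block_center in the frame of vice between 0.169 and 0.179 m and angle between block_center's own y axis and vertical below 0.08 rad and contact force between the fingers and pine_block below 0.3 N), for 0.2 s.
2. the trigger is squeezed home, freeing the jaw (value of joint trigger above 0.22 rad), for 0.1 s.
3. with the trigger squeezed the front jaw is slid up to the block (opening under 41 mm) (x of block_center in the frame of vice between -0.004 and 0.032 m and y of block_center in the frame of vice between -0.018 and 0.018 m and z of block_center in the frame of vice between 0.169 and 0.179 m and angle between block_center's own y axis and vertical below 0.08 rad and value of joint trigger above 0.2 rad and value of joint carriage above 0.041 m), for 0.1 s.
At the end, for the whole second after the job is handed in: The block stands upright (within 4.5 degrees) on the bed between the jaws, within 18 mm of their middle, pressed by the front jaw's cheek with more than 45 N; the trigger has sprung back (under 0.12 rad) and everything is at rest (x of block_center in the frame of vice between -0.004 and 0.032 m and y of block_center in the frame of vice between -0.018 and 0.018 m and z of block_center in the frame of vice between 0.169 and 0.179 m and angle between block_center's own y axis and vertical below 0.08 rad and contact force between jaw_cheek and pine_block above 45 N and value of joint trigger below 0.12 rad and linear speed of pine_block below 0.01 m/s); the robot touches nothing.
It fails at once if the pine is crushed: more than 180 N between cheek and block (contact force between jaw_cheek and pine_block above 180 N).
It fails at once if a bystander (file, sanding block, try square, masking tape, pencil or tin) is moved by more than 30 mm (distance of any of file, sanding_block, try_square, masking_tape, pencil, wax_tin from where it was at the start of the episode above 0.03 m).
It also fails if it takes over 72 s, if anything falls off the work surface, if the arm or the gripper's body presses on something with over 40 N, if the wrist force passes 120 N, or if a joint passes its speed limit or range.

## Working session

There is one attempt and no reset: what is moved stays moved. The work goes in short steps, Python scripts to look and compute and a shell command to move; the robot and the scene stay as the last step left them, time stands still between calls to the robot, and variables do not carry over. Pictures are saved under pics/ and viewed, about 8 in all and at most 12, crops included, and the job is handed in when it is done.

```bash
mkdir -p pics
cat > h.py <<'E'
import numpy as np,cv2
from rig import sense,vision
from scipy.spatial.transform import Rotation as R
def snap(n,f=None):
    c=vision.read_camera(n)
    np.savez(f"cam_{n}.npz",K=c["camera_matrix"],E=c["extrinsics"])
    if f: cv2.imwrite(f"pics/{f}.png",c["img"])
    return c
def ray(c,u,v):
    K=np.array(c["camera_matrix"] if "camera_matrix" in c else c["K"]);E=np.array(c["extrinsics"] if "extrinsics" in c else c["E"])
    d=np.linalg.inv(K)@[u,v,1];d=np.array([d[0],-d[1],-d[2]])
    Rm=E[:3,:3];o=-Rm.T@E[:3,3];return o,Rm.T@d
def onz(c,u,v,z):
    o,d=ray(c,u,v);return o+d*(z-o[2])/d[2]
def proj(c,p):
    K=np.array(c["camera_matrix"] if "camera_matrix" in c else c["K"]);E=np.array(c["extrinsics"] if "extrinsics" in c else c["E"])
    q=E[:3,:3]@np.array(p,float)+E[:3,3];q=K@[q[0],-q[1],-q[2]];return q[:2]/q[2]
def tri(L):
    A=0;b=0
    for c,u,v in L:
        o,d=ray(c,u,v);d=d/np.linalg.norm(d);P=np.eye(3)-np.outer(d,d);A=A+P;b=b+P@o
    return np.linalg.solve(A,b)
def load(n): return dict(np.load(f"cam_{n}.npz"))
E
python3 - <<'E'
from h import *
print(sense())
for n in("scene","top","wrist"):
    c=snap(n,n+"0"); print(n,c["extrinsics"],c["camera_matrix"],[k for k in c])
E
```

```text
{'time': 0.0, 'qpos': array([ 1.19897742e+00,  1.50995911e-01,  1.43798600e+00,  3.21049676e-06,
        1.55378470e+00, -1.33985496e-01]), 'qd': array([ 0.00013199, -0.00161701, -0.00032305,  0.00113075, -0.0009284 ,
        0.00086323]), 'joint_torque': array([-9.52730579e-05, -7.13046813e+01, -5.70868850e+01, -8.73180124e-05,
        8.84267036e-03, -5.03957835e-05]), 'ee_pos': array([135.42767387, 558.68013582, 303.29217417]), 'ee_rot': array([ 0.70251445, -0.08399372,  0.08378382, -0.70171131]), 'ft_force': array([ 0.14522974,  0.87928173, -0.43260513]), 'torque': array([-0.00695148,  0.09901232,  0.0539984 ]), 'gripper_width': 1.0005351625447034}
scene [[ 6.95413195e-01 -7.18331298e-01  2.00158443e-02 -1.94082498e+02]
 [ 4.91613858e-01  4.95875451e-01  7.15837517e-01 -4.80471331e+02]
 [-5.24133859e-01 -4.87962789e-01  6.97979953e-01 -6.04555936e+02]
 [ 0.00000000e+00  0.00000000e+00  0.00000000e+00  1.00000000e+00]] [[420.76739835   0.         319.59523917]
 [  0.         420.76739835 198.07547004]
 [  0.           0.           1.        ]] ['img', 'camera_matrix', 'extrinsics'
[... 181 characters left out ...]
8860e-01 -1.25929187e+03]
 [ 0.00000000e+00  0.00000000e+00  0.00000000e+00  1.00000000e+00]] [[488.9026938    0.         318.99979522]
 [  0.         488.9026938  194.87434493]
 [  0.           0.           1.        ]] ['img', 'camera_matrix', 'extrinsics']
wrist [[ 2.35612637e-01  9.71845918e-01 -1.48238277e-03 -5.74716523e+02]
 [-9.38257621e-01  2.27071467e-01 -2.60981197e-01  3.40361338e+01]
 [-2.53296904e-01  6.28813248e-02  9.65342746e-01 -3.78351352e+02]
 [ 0.00000000e+00  0.00000000e+00  0.00000000e+00  1.00000000e+00]] [[352.09197115   0.         329.01325537]
 [  0.         352.09197115 197.97676315]
 [  0.           0.           1.        ]] ['img', 'camera_matrix', 'extrinsics']
```

```bash
cd pics; python3 -c "
import cv2
for n in('scene0','top0'):
    cv2.imwrite(n+'b.png',cv2.resize(cv2.imread(n+'.png'),(800,500),interpolation=cv2.INTER_CUBIC))"
```

```text
(no output)
```

View pics/scene0b.png

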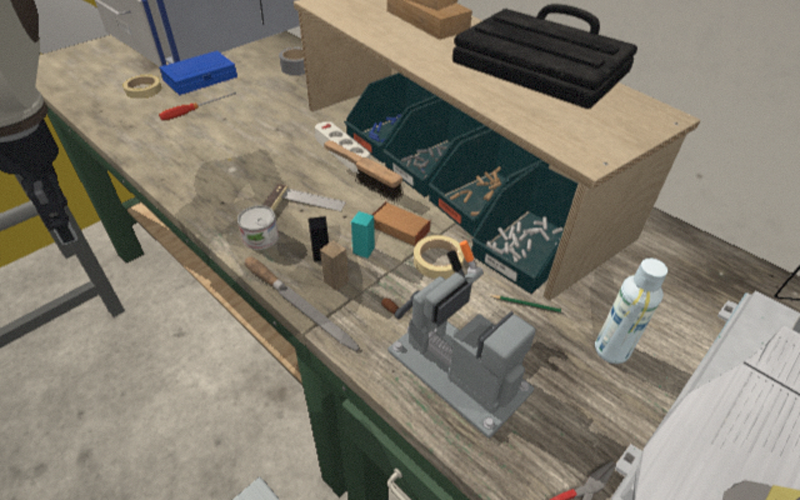

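View pics/top0b.png

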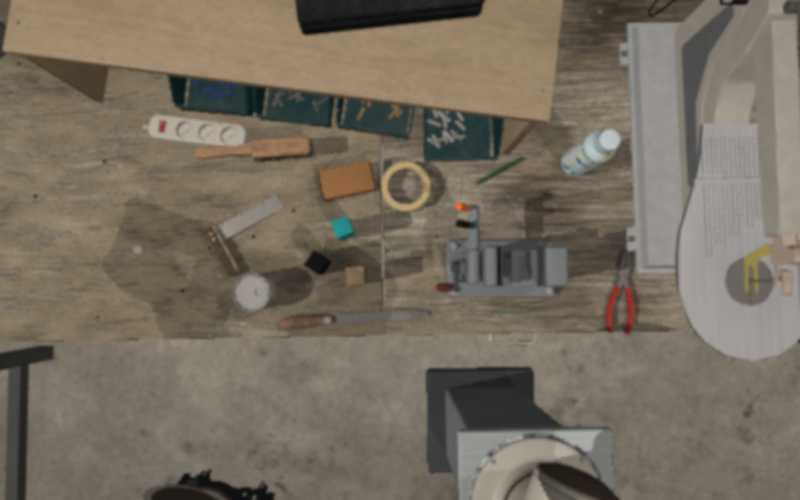

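The scene view shows the pine block at about (333,265) and the vice at (465,340), with its crank to the left. The top view shows the block at (355,275), the vice at (505,268), the knob at (445,287) and the orange trigger at (462,207). I'll zoom in next.

```bash
cd pics; python3 -c "
import cv2,numpy as np
t=cv2.imread('top0.png')[150:250,265:465]; s=cv2.imread('scene0.png')[170:350,240:440]
a=cv2.resize(t,(800,400),interpolation=cv2.INTER_CUBIC)
cv2.imwrite('c1.png',a)
cv2.imwrite('c2.png',cv2.resize(s,(666,600),interpolation=cv2.INTER_CUBIC))"
```

```text
(no output)
```

View pics/c1.png

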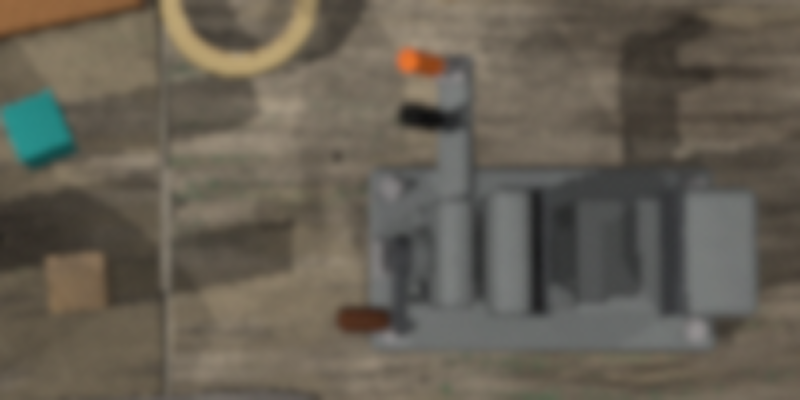

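View pics/c2.png

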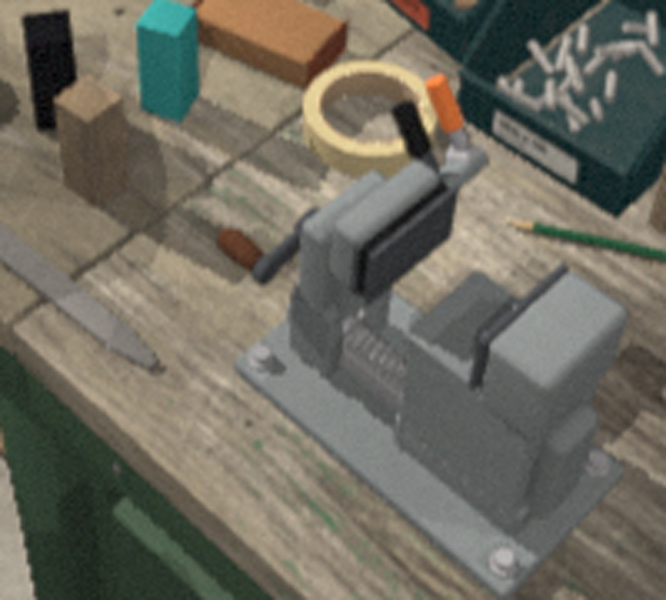

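Run:
```python
from h import *
T=load("top");S=load("scene")
t=lambda u,v:(265+u/4,150+v/4)
s=lambda u,v:(240+u/3.33,170+v/3.333)
P=lambda *a:print(*[np.round(x,1) if not isinstance(x,str) else x for x in a])
for n,u,v,z in [("footTL",370,172,12),("TR",712,168,12),("BR",712,346,12),("BL",369,350,12),("rjaw l t",685,192,178),("rt",755,190,178),("rb",757,312,178),("lb",687,314,178),("rear cheek lt",664,192,176),("lb",662,313,176),("front cheek rt",547,190,176),("rb",547,312,176),("front jaw lt",488,190,177),("lb",488,312,177),("blk",47,255,91),("",104,252,91),("",106,309,91),("",49,313,91)]:
    P(n,onz(T,*t(u,v),z))
for n,u,v,z in [("footL",237,367,12),("footB",505,595,12),("footR",620,468,12),("blk",55,98,91),("",90,78,91),("",123,97,91),("",88,117,91),("blk bot",92,205,0),("",65,182,0),("",125,185,0)]:
    P(n,onz(S,*s(u,v),z))
for n,a,b in [("orange top",(405,60),(437,78)),("orange bot",(442,66),(455,128)),("black top",(402,115),(403,105)),("black bot",(447,119),(422,152)),("knob end",(338,320),(222,238)),("knob base",(390,320),(258,265)),("spindle hub?",(405,245),(312,218)),("block top",(77,282),(89,97))]:
    x=tri([(T,)+t(*a),(S,)+s(*b)]);P(n,x,proj(T,x)-t(*a),proj(S,x)-s(*b))
```

```text
footTL [543.  177.1  12. ]
TR [542.3 -47.7  12. ]
BR [425.9 -43.9  12. ]
BL [427.  180.2  12. ]
rjaw l t [517.6  13.3 178. ]
rt [518.2 -26.8 178. ]
rb [448.7 -25.5 178. ]
lb [448.2  14.4 178. ]
rear cheek lt [517.9  24.9 176. ]
lb [449.   28.2 176. ]
front cheek rt [520.1  91.8 176. ]
rb [450.6  93.7 176. ]
front jaw lt [520.5 125.7 177. ]
lb [451.2 127.5 177. ]
blk [489.8 383.1  91. ]
 [491.1 348.4  91. ]
 [456.4 347.6  91. ]
 [454.5 382.3  91. ]
footL [429.  170.7  12. ]
footB [427.  -46.6  12. ]
footR [542.1 -47.4  12. ]
blk [458.1 377.3  91. ]
 [488.2 375.5  91. ]
 [491.9 345.1  91. ]
 [462.1 347.3  91. ]
blk bot [460.1 350.   -0. ]
 [460.7 381.    0. ]
 [490.  347.6   0. ]
orange top [600.2 167.  156.8] [ 0.9 -0.8] [-1.4  0.1]
orange bot [598.  143.7 130.1] [ 0.1 -0.1] [-0.2  0. ]
black top [568.7 168.8 153.3] [ 1. -1.] [-1.6  0.1]
black bot [565.1 142.8 133.2] [-0.2  0.2] [ 0.4 -0. ]
knob end [448.3 205.6  95.1] [ 0.3 -0.4] [-0.6  0. ]
knob base [447.9 174.   96.6] [ 0.4 -0.4] [-0.7  0.1]
spindle hub? [491.3 166.9 110.9] [-0.2  0.3] [ 0.4 -0. ]
block top [474.6 363.9  89.7] [ 0.5 -0.6] [-0.9  0.1]
```

The vice comes out within about 1° of world −Y: rear face near Y 14.5, spindle X near 484. The block is at about (474,364) and nearly square to it. Next I'll work out the tool axes and the approach moves.

```bash
cat >> h.py <<'E'
def plan(gp,yaxis,zaxis,off=54):
    """shift (tool axes, m) and rotvec (deg) to bring grasp point to gp(mm) with fingers along yaxis, jaws along zaxis"""
    s=sense();R0=R.from_quat(s["ee_rot"]).as_matrix()
    y=np.array(yaxis,float);y/=np.linalg.norm(y);z=np.array(zaxis,float);z-=y*(z@y);z/=np.linalg.norm(z)
    out=[]
    for sg in(1,-1):
        Rt=np.column_stack([np.cross(y,sg*z),y,sg*z]);rv=R.from_matrix(R0.T@Rt).as_rotvec(degrees=True)
        out.append((np.linalg.norm(rv),rv,Rt))
    _,rv,Rt=min(out,key=lambda a:a[0])
    d=R0.T@(np.array(gp)-y*off-s["ee_pos"])/1000
    print("shift in present axes",d.round(4),"after turn",(Rt.T@R0@d).round(4),"turn",rv.round(2),"t",round(s["time"],2),"ft",s["ft_force"].round(1),"w",round(float(s["gripper_width"]),3))
def st():
    s=sense();M=R.from_quat(s["ee_rot"]).as_matrix();print("t",round(s["time"],2),"grasp",(s["ee_pos"]+54*M[:,1]).round(1),"tcp",s["ee_pos"].round(1),"\n",M.round(3).tolist(),"F",s["ft_force"].round(1),"w",round(float(s["gripper_width"]),3))
E
python3 - <<'E'
from h import *
st();plan([474,364,76],[0,0,-1],[1,-.03,0])
E
```

```text
t 0.15 grasp [135.4 558.7 249.4] tcp [135.4 558.7 303.4] 
 [[0.972, -0.0, 0.236], [-0.236, -0.001, 0.972], [-0.0, -1.0, -0.001]] F [-0.5  0.8  0.5] w 0.999
shift in present axes [ 0.3749  0.1735 -0.1093] after turn [0.1845 0.1734 0.3443] turn [5.000e-02 7.809e+01 3.000e-02] t 0.15 ft [-0.5  0.8  0.5] w 0.999
```

```bash
python3 -m jog '[[0.046,0,-0.0137,0,0,0,0],[0.046,0,-0.0137,0,0,0,0],[0.046,0,-0.0137,0,0,0,0],[0.046,0,-0.0137,0,0,0,0],[0.046,0,-0.0137,0,0,0,0],[0.046,0,-0.0137,0,0,0,0],[0.046,0,-0.0137,0,0,0,0],[0.046,0,-0.0137,0,0,0,0]]' 40
python3 -m jog '[[0,0,0,0,8.5,0,0],[0,0,0,0,8.5,0,0],[0,0,0,0,8.5,0,0],[0,0,0,0,8.5,0,0],[0,0,0,0,8.5,0,0],[0,0,0,0,8.5,0,0],[0,0,0,0,8.5,0,0],[0,0,0,0,8.5,0,0]]'
python3 - <<'E'
from h import *
st();plan([474,364,76],[0,0,-1],[1,-.03,0]);print(sense()["qpos"])
snap("wrist","w1");W=load("wrist");T=load("top")
print(proj(W,[474,364,91]),proj(W,[456,364,91]),proj(W,[474,364,0]))
E
```

```text
time: 0.95
ee_pos: [468.8, 364.2, 303.8]
ee_rot: [0.702, -0.084, 0.084, -0.702]
ft_force: [0.3, 0.7, -0.4]
gripper_width: 1.002
time: 1.75
ee_pos: [467.2, 365.6, 303.6]
ee_rot: [0.534, -0.464, 0.464, -0.534]
ft_force: [0.5, 0.2, -0.2]
gripper_width: 0.999
t 1.75 grasp [467.2 365.5 249.6] tcp [467.2 365.6 303.6] 
 [[0.14, -0.0, 0.99], [-0.99, -0.0, 0.14], [0.0, -1.0, -0.001]] F [ 0.5  0.2 -0.2] w 0.999
shift in present axes [0.0024 0.1736 0.0066] after turn [0.0014 0.1736 0.0068] turn [0.03 9.74 0.02] t 1.75 ft [ 0.5  0.2 -0.2] w 0.999
[ 5.34140799e-01  1.88958396e-01  1.39327353e+00 -9.89617002e-05
  1.55997543e+00  3.94052147e-01]
[336.80860151 188.75197565] [315.18810691 185.77937215] [335.15484112 168.66713192]
```

View pics/w1.png

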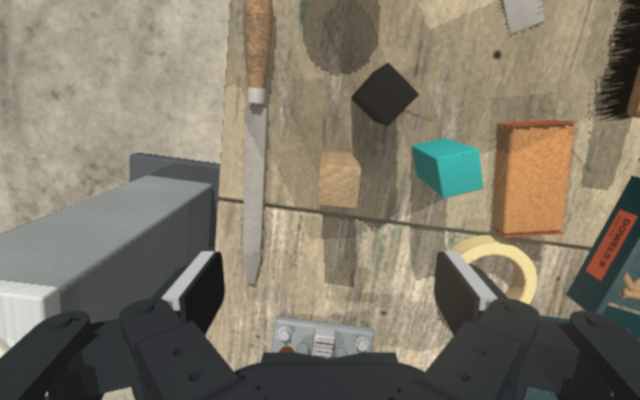

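The wrist view shows the pine block's top face centred near (339,192), within 2–3 px of the predicted (337,189). The look-alikes and file are clear of the fingers, so I'll descend and grip.

```bash
python3 -m jog '[[0.002,0.03,0.0078,0,5,0,0],[0,0.03,0,0,4.7,0,0],[0,0.03,0,0,0,0,0],[0,0.03,0,0,0,0,0],[0,0.03,0,0,0,0,0],[0,0.0236,0,0,0,0,0],[0,0,0,0,0,0,0.3],[0,0,0,0,0,0,0.7]]' 40
python3 -m jog '[[0,0,0,0,0,0,1],[0,0,0,0,0,0,1],[0,0,0,0,0,0,1],[0,0,0,0,0,0,1],[0,0,0,0,0,0,1],[0,0,0,0,0,0,1],[0,0,0,0,0,0,1],[0,0,0,0,0,0,1]]'
python3 - <<'E'
from h import *
st();plan([484,36.5,76+128+4],[0,0,-1],[1,-.015,0])
E
```

```text
time: 2.6
ee_pos: [475.4, 364.8, 130.8]
ee_rot: [-0.495, 0.505, -0.505, 0.495]
ft_force: [0.1, 0.6, 1.4]
gripper_width: 0.694
time: 3.4
ee_pos: [475.8, 365.1, 132.0]
ee_rot: [0.493, -0.505, 0.506, -0.495]
ft_force: [-0.9, 0.2, 7.8]
gripper_width: 0.414
t 3.4 grasp [475.9 365.2  78. ] tcp [475.8 365.1 132. ] 
 [[-0.023, 0.002, 1.0], [-1.0, 0.001, -0.023], [-0.001, -1.0, 0.002]] F [-0.9  0.2  7.8] w 0.414
shift in present axes [ 0.3282 -0.1305  0.0159] after turn [ 0.3285 -0.13    0.0131] turn [-0.13 -0.44 -0.08] t 3.4 ft [-0.9  0.2  7.8] w 0.414
```

```bash
python3 -m jog '[[0,-0.02,0,0,0,0,1],[0,-0.04,0,0,0,0,1],[0,-0.04,0,0,0,0,1],[0,-0.04,0,0,0,0,1],[0,-0.04,0,0,0,0,1],[0,-0.02,0,0,0,0,1],[0.02,0,0,0,0,0,1],[0.04,0,0,0,0,0,1]]'
python3 -m jog '[[0.04,0,0.002,0,0,0,1],[0.04,0,0.002,0,0,0,1],[0.04,0,0.002,0,0,0,1],[0.04,0,0.002,0,0,0,1],[0.04,0,0.002,0,0,0,1],[0.04,0,0.003,0,0,0,1],[0.02,0,0,0,0,0,1],[0,0,0,0,0,0,1]]'
python3 - <<'E'
from h import *
st();plan([484,36.5,208],[0,0,-1],[1,-.015,0]);print(sense()["qpos"])
t=snap("top","t2")["img"];s=snap("scene","s2")["img"]
a=cv2.resize(t[130:270,300:470],(510,420),interpolation=cv2.INTER_CUBIC)
cv2.imwrite("pics/tc2.png",a)
b=cv2.resize(s[190:360,290:450],(480,510),interpolation=cv2.INTER_CUBIC);cv2.imwrite("pics/sc2.png",b)
E
```

```text
time: 4.2
ee_pos: [473.7, 305.5, 331.3]
ee_rot: [0.494, -0.505, 0.505, -0.496]
ft_force: [0.5, -0.7, -1.2]
gripper_width: 0.411
time: 5.0
ee_pos: [480.8, 42.3, 331.1]
ee_rot: [0.493, -0.506, 0.507, -0.494]
ft_force: [0.3, 0.5, -0.3]
gripper_width: 0.412
t 5.0 grasp [480.8  42.3 277.1] tcp [480.8  42.3 331.1] 
 [[-0.026, 0.001, 1.0], [-1.0, -0.001, -0.026], [0.001, -1.0, 0.001]] F [ 0.3  0.5 -0.3] w 0.412
shift in present axes [0.0057 0.0691 0.0033] after turn [0.0057 0.0691 0.0033] turn [-0.06 -0.62  0.04] t 5.0 ft [ 0.3  0.5 -0.3] w 0.412
[-7.17447570e-02 -5.25136925e-02  1.59549639e+00 -6.07079212e-04
  1.59747775e+00 -4.59380278e-02]
```

View pics/sc2.png

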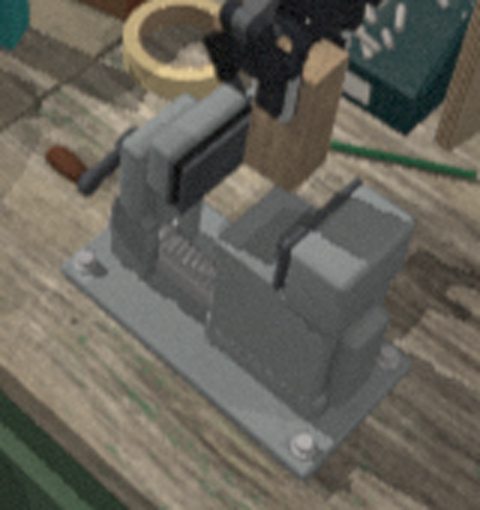

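Run:
```python
from h import *
S=load("scene");g=lambda u,v:(290+u/3,190+v/3)
for n,u,v,z in [("rear cheek far top",360,181,176),("rear cheek near top",283,239,176),("rear cheek near bottom",279,287,132),("front cheek far top",251,103,176),("front near top",178,160,176),("front near bot",176,204,132),("bed near-left edge?",219,230,128),("blk bot near",292,190,199),("blk bot L",247,170,199),("blk bot R",327,150,199),("bed far left corner",265,190,128)]:
    print(n,onz(S,*g(u,v),z).round(1))
```

```text
rear cheek far top [519.   10.2 176. ]
rear cheek near top [452.4  16.9 176. ]
rear cheek near bottom [452.2  12.8 132. ]
front cheek far top [521.9  96.5 176. ]
front near top [453.8  98.5 176. ]
front near bot [455.4  97.5 132. ]
bed near-left edge? [461.6  66.9 128. ]
blk bot near [467.9  26.1 199. ]
blk bot L [461.1  53.7 199. ]
blk bot R [506.4  29.8 199. ]
bed far left corner [507.   66.2 128. ]
```

```bash
python3 -m jog '[[0.004,0,0.0037,0,0,0,1],[0,0.02,0,0,0,0,1],[0,0.02,0,0,0,0,1],[0,0.015,0,0,0,0,1],[0,0.008,0,0,0,0,1],[0,0.004,0,0,0,0,1],[0,0,0,0,0,0,1],[0,0,0,0,0,0,1]]'
python3 -m jog '[[0,0.0015,0,0,0,0,1],[0,0.001,0,0,0,0,1],[0,0.001,0,0,0,0,1],[0,0,0,0,0,0,1],[0,0,0,0,0,0,1],[0,0,0,0,0,0,1],[0,0,0,0,0,0,1],[0,0,0,0,0,0,1]]'
python3 -c "from h import *;st()"
```

```text
time: 5.9
ee_pos: [484.8, 40.6, 264.0]
ee_rot: [0.494, -0.505, 0.506, -0.494]
ft_force: [0.4, 0.3, -0.8]
gripper_width: 0.413
time: 6.7
ee_pos: [484.6, 40.4, 260.0]
ee_rot: [0.494, -0.506, 0.506, -0.494]
ft_force: [-1.1, -0.5, 5.3]
gripper_width: 0.413
t 6.7 grasp [484.6  40.4 206. ] tcp [484.6  40.4 260. ] 
 [[-0.023, 0.0, 1.0], [-1.0, -0.0, -0.023], [0.0, -1.0, 0.0]] F [-1.1 -0.5  5.3] w 0.413
```

Contact at 5 N at the expected height, so I'll release and lift.

```bash
python3 -m jog '[[0,0,0,0,0,0,0.5],[0,0,0,0,0,0,0.4],[0,0,0,0,0,0,0.3],[0,0,0,0,0,0,0.2],[0,0,0,0,0,0,0.2],[0,-0.01,0,0,0,0,0.2],[0,-0.03,0,0,0,0,0.2],[0,-0.04,0,0,0,0,0.2]]'
python3 - <<'E'
from h import *
st();plan([576,156,145+110],[0,0,-1],[1,-.015,0])
snap("top","t3");s=snap("scene","s3")["img"];w=snap("wrist","w3")["img"]
b=cv2.resize(s[190:320,290:450],(480,390),interpolation=cv2.INTER_CUBIC)
cv2.imwrite("pics/m3.png",np.vstack([b,cv2.resize(cv2.imread("pics/t3.png")[140:240,310:470],(480,300),interpolation=cv2.INTER_CUBIC)])[:600])
E
```

```text
time: 7.5
ee_pos: [484.0, 40.5, 340.3]
ee_rot: [-0.495, 0.506, -0.505, 0.494]
ft_force: [0.6, -0.2, -0.2]
gripper_width: 0.798
t 7.5 grasp [483.9  40.5 286.3] tcp [484.   40.5 340.3] 
 [[-0.023, -0.002, 1.0], [-1.0, 0.0, -0.023], [-0.0, -1.0, -0.002]] F [ 0.6 -0.2 -0.2] w 0.798
shift in present axes [-0.1176  0.0311  0.0894] after turn [-0.1169  0.0313  0.0902] turn [ 0.14 -0.47 -0.  ] t 7.5 ft [ 0.6 -0.2 -0.2] w 0.798
```

View pics/m3.png

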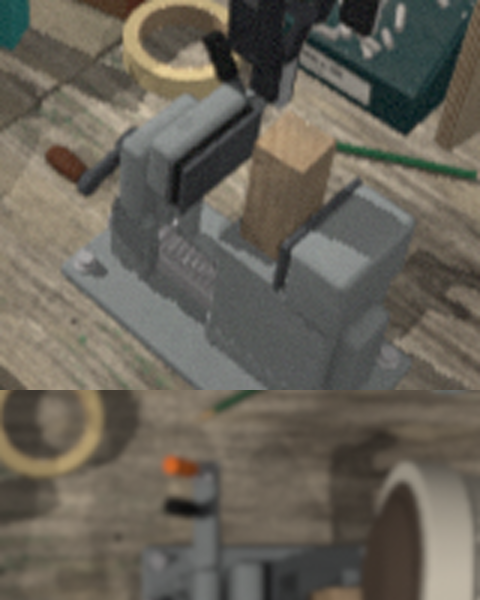

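The block stands on the bed between the jaws. Next is the trigger approach from above, straddling the horn and trigger.

```bash
python3 -m jog '[[-0.02,0,0.015,0,0,0,0.2],[-0.03,0,0.025,0,0,0,0.2],[-0.03,0,0.025,0,0,0,0.2],[-0.025,0.02,0.02,0,-0.5,0,0.2],[-0.0126,0.03,0.0054,0,0,0,0.2],[0,0.03,0,0,0,0,0.2],[0,0,0,0,0,0,0.2],[0,0,0,0,0,0,0.2]]'
python3 - <<'E'
from h import *
st();plan([577,156,145],[0,0,-1],[1,-.015,0])
c=snap("wrist");W=load("wrist");cv2.imwrite("pics/w4.png",c["img"])
for p in([566,167,157],[599,167,157],[566,144,129],[599,144,129]):print(p,proj(W,p).round(0))
def cent(img,lo,hi,roi):
    x0,x1,y0,y1=roi;m=cv2.inRange(cv2.cvtColor(img[y0:y1,x0:x1],cv2.COLOR_BGR2HSV),lo,hi);mm=cv2.moments(m,True);return (mm["m10"]/mm["m00"]+x0,mm["m01"]/mm["m00"]+y0,mm["m00"])
t=cv2.imread("pics/top0.png");s=cv2.imread("pics/scene0.png")
a=cent(t,(3,150,120),(15,255,255),(355,385,155,175));b=cent(s,(3,150,120),(15,255,255),(360,385,185,215));print(a,b)
print(tri([(load("top"),)+a[:2],(load("scene"),)+b[:2]]))
E
```

```text
time: 8.45
ee_pos: [577.4, 155.8, 260.3]
ee_rot: [-0.497, 0.504, -0.504, 0.496]
ft_force: [0.2, 0.1, 0.7]
gripper_width: 0.797
t 8.45 grasp [577.4 155.8 206.3] tcp [577.4 155.8 260.3] 
 [[-0.015, -0.001, 1.0], [-1.0, -0.0, -0.015], [0.0, -1.0, -0.001]] F [0.2 0.1 0.7] w 0.797
shift in present axes [-0.0002  0.0613 -0.0004] after turn [-0.0002  0.0613 -0.0004] turn [0.04 0.03 0.02] t 8.45 ft [0.2 0.1 0.7] w 0.797
[566, 167, 157] [306. 214.]
[599, 167, 157] [370. 213.]
[566, 144, 129] [310. 236.]
[599, 144, 129] [365. 235.]
(369.22727272727275, 165.1590909090909, 44.0) (372.96153846153845, 200.7596153846154, 104.0)
[600.96570182 158.96591947 140.14602015]
```

View pics/w4.png

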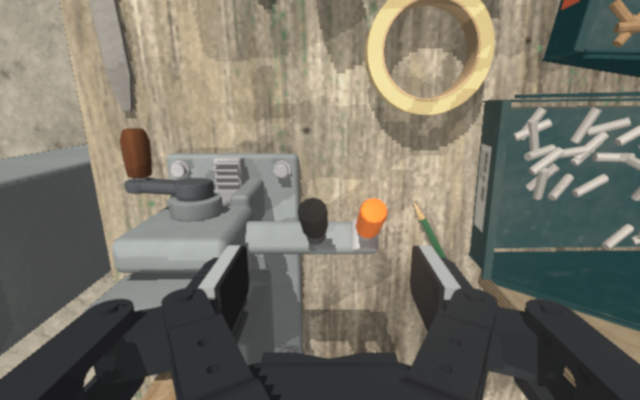

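The wrist view shows the horn end at (312,208) and the trigger end at (374,208), inside the finger span and offset about 2.5 mm from my estimate. I'll descend and squeeze.

```bash
python3 -m jog '[[-0.0017,0.01,0.001,0,0,0,0.2],[0,0.012,0,0,0,0,0.2],[0,0.012,0,0,0,0,0.2],[0,0.012,0,0,0,0,0.2],[0,0.01,0,0,0,0,0.2],[0,0.005,0,0,0,0,0.2],[0,0,0,0,0,0,0.2],[0,0,0,0,0,0,0.2]]' 50
python3 -c "from h import *;st()"
```

```text
time: 9.3
ee_pos: [578.6, 157.6, 199.1]
ee_rot: [0.496, -0.504, 0.504, -0.496]
ft_force: [-0.5, -0.3, 0.8]
gripper_width: 0.801
t 9.3 grasp [578.7 157.6 145.1] tcp [578.6 157.6 199.1] 
 [[-0.014, 0.0, 1.0], [-1.0, -0.0, -0.014], [0.0, -1.0, 0.0]] F [-0.5 -0.3  0.8] w 0.801
```

No contact on the way down. Squeezing now.

```bash
python3 -m jog '[[0,0,0,0,0,0,0.35],[0,0,0,0,0,0,0.45],[0,0,0,0,0,0,0.55],[0,0,0,0,0,0,0.65],[0,0,0,0,0,0,0.8],[0,0,0,0,0,0,1],[0,0,0,0,0,0,1],[0,0,0,0,0,0,1]]' 50
python3 -c "from h import *;st()"
```

```text
time: 10.1
ee_pos: [578.5, 157.9, 201.8]
ee_rot: [0.496, -0.503, 0.504, -0.497]
ft_force: [-15.5, -1.0, 28.2]
gripper_width: 0.407
t 10.1 grasp [578.7 157.9 147.8] tcp [578.5 157.9 201.8] 
 [[-0.014, 0.003, 1.0], [-1.0, 0.0, -0.014], [-0.0, -1.0, 0.003]] F [-15.5  -1.   28.2] w 0.407
```

```bash
python3 -m jog '[[0,-0.0025,-0.001,0,0,0,1],[0.002,0,0,0,0,0,1],[0.005,0,0,0,0,0,1],[0.006,0,0,0,0,0,1],[0.006,0,0,0,0,0,1],[0.006,0,0,0,0,0,1],[0.005,0,0,0,0,0,1],[0,0,0,0,0,0,1]]' 50
python3 -c "from h import *;st()"
```

```text
time: 10.9
ee_pos: [577.6, 126.7, 202.1]
ee_rot: [0.496, -0.503, 0.504, -0.497]
ft_force: [2.8, -3.3, 6.2]
gripper_width: 0.401
t 10.9 grasp [577.8 126.7 148.1] tcp [577.6 126.7 202.1] 
 [[-0.015, 0.002, 1.0], [-1.0, -0.001, -0.015], [0.001, -1.0, 0.002]] F [ 2.8 -3.3  6.2] w 0.401
```

```bash
python3 -m jog '[[0.003,0,0,0,0,0,1],[0.004,0,0,0,0,0,1],[0.003,0,0,0,0,0,1],[0.002,0,0,0,0,0,1],[0.001,0,0,0,0,0,1],[0.001,0,0,0,0,0,1],[0,0,0,0,0,0,1],[0,0,0,0,0,0,1]]' 50
python3 - <<'E'
from h import *
st();s=snap("scene","s5")["img"]
cv2.imwrite("pics/sc5.png",cv2.resize(s[180:330,290:450],(640,600),interpolation=cv2.INTER_CUBIC))
E
```

```text
time: 11.7
ee_pos: [577.5, 117.8, 202.3]
ee_rot: [-0.494, 0.504, -0.502, 0.5]
ft_force: [7.8, 45.1, 3.7]
gripper_width: 0.401
t 11.7 grasp [577.7 118.2 148.4] tcp [577.5 117.8 202.3] 
 [[-0.012, 0.003, 1.0], [-1.0, 0.008, -0.012], [-0.008, -1.0, 0.003]] F [ 7.8 45.1  3.7] w 0.401
```

View pics/sc5.png

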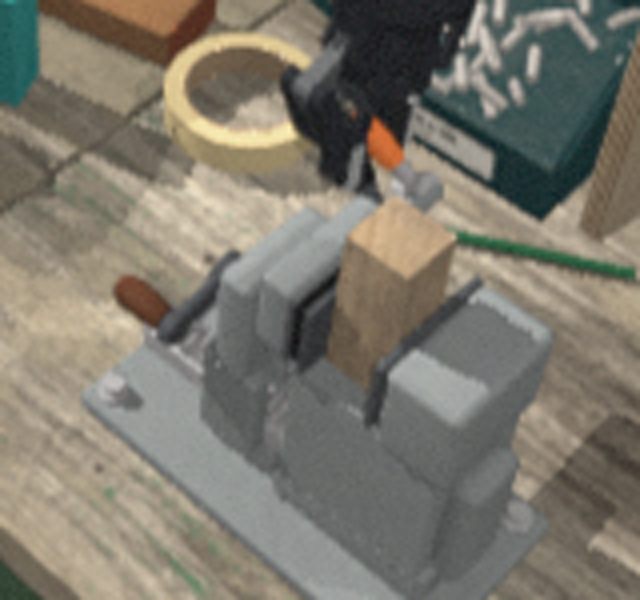

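Run:
```python
from h import *
S=load("scene");g=lambda u,v:(290+u/4,180+v/4)
for n,u,v,z in [("knob end",118,288,95),("knob base",166,328,96.5),("blk top L",347,238,219),("blk near top",402,278,219),("blk R top",455,240,219),("blk back",402,202,219),("front cheek near top",297,302,176),("front cheek near bot",293,355,132),("front cheek far top",338,270,176),("rear near top",375,358,176),("rear far top",480,282,176),("blk near edge bot hidden",365,385,150)]:
    print(n,onz(S,*g(u,v),z).round(1))
st()
```

```text
knob end [448.2 166.6  95. ]
knob base [446.1 131.5  96.5]
blk top L [464.4  49.5 219. ]
blk near top [463.6  19.6 219. ]
blk R top [496.4  16.1 219. ]
blk back [497.6  45.3 219. ]
front cheek near top [451.5  61.3 176. ]
front cheek near bot [455.8  61.8 132. ]
front cheek far top [478.7  59.8 176. ]
rear near top [451.9  17.9 176. ]
rear far top [518.7  10.  176. ]
blk near edge bot hidden [454.5  21.3 150. ]
t 11.75 grasp [577.7 118.2 148.3] tcp [577.5 117.8 202.3] 
 [[-0.012, 0.003, 1.0], [-1.0, 0.008, -0.012], [-0.008, -1.0, 0.003]] F [ 7.6 43.8  3.6] w 0.403
```

Run:
```python
from h import *
S=load("scene")
up=lambda n:cv2.resize(cv2.imread(f"pics/{n}.png"),None,fx=4,fy=4,interpolation=cv2.INTER_CUBIC)
A=up("s3");B=up("s5")
def trk(nm,u,v,hw,hh,z):
    u,v=int(u*4),int(v*4);hw*=4;hh*=4
    t=A[v-hh:v+hh,u-hw:u+hw];x0,y0=u-hw-140,v-hh-140
    r=cv2.matchTemplate(B[y0:y0+2*hh+280,x0:x0+2*hw+280],t,cv2.TM_CCOEFF_NORMED);_,m,_,l=cv2.minMaxLoc(r)
    d=((l[0]-140)/4,(l[1]-140)/4)
    p=onz(S,u/4,v/4,z);q=onz(S,u/4+d[0],v/4+d[1],z);print(nm,round(m,3),d,(q-p).round(1))
# s3 crop m3: px=290+u/3,190+v/3
trk("block top",290+292/3,190+142/3,14,9,219)
trk("knob",290+66/3,190+167/3,10,9,95)
trk("front jaw top near",290+170/3,190+140/3,8,12,177)
trk("rear jaw",290+350/3,190+240/3,20,16,177)
```

```text
block top 0.769 (-3.0, 20.25) [-38.4 -23.2   0. ]
knob 0.95 (13.5, 10.75) [ -0.5 -38.8   0. ]
front jaw top near 0.984 (15.5, 11.75) [ -1.  -38.2   0. ]
rear jaw 0.924 (-0.25, 0.25) [-0.7 -0.   0. ]
```

Run:
```python
from h import *
S=load("scene");g=lambda u,v:(290+u/3,190+v/3)
print(np.mean([onz(S,*g(u,v),219) for u,v in[(257,138),(303,166),(336,143),(290,110)]],0))
from h import *
for n in("s3","s5"):
    im=cv2.imread(f"pics/{n}.png").astype(int);roi=im[215:275,355:415]
    m=((roi[...,2]-roi[...,0])>35).astype(np.uint8);k,l,stt,c=cv2.connectedComponentsWithStats(m);i=1+stt[1:,4].argmax();print(n,stt[i],c[i]+[355,215])
```

```text
[484.81504816  39.26312069 219.        ]
s3 [ 20  11  27  22 328] [387.79573171 237.01829268]
s5 [ 19  14  39  38 533] [387.38086304 244.01313321]
```

The tracked jaw moved about 39 mm and the block about 6–7 mm to the rear jaw, and the push force shows a hard stop. I'll relax the push, release the trigger and rise.

```bash
python3 -m jog '[[-0.003,0,0,0,0,0,1],[0,0,0,0,0,0,1],[0,0,0,0,0,0,0.5],[0,0,0,0,0,0,0.4],[0,0,0,0,0,0,0.3],[0,0,0,0,0,0,0.25],[0,0,0,0,0,0,0.25],[0,0,0,0,0,0,0.25]]' 50
python3 -c "from h import *;st()"
python3 -m jog '[[0,-0.01,0,0,0,0,0.25],[0,-0.02,0,0,0,0,0.25],[0,-0.03,0,0,0,0,0.25],[0,-0.03,0,0,0,0,0.25],[0,-0.03,0,0,0,0,0.25],[0,-0.01,0,0,0,0,0.25],[0,0,0,0,0,0,0.25],[0,0,0,0,0,0,0.25]]'
python3 - <<'E'
from h import *
st();c=snap("wrist","w6");s=snap("scene","s6")["img"];snap("top","t6")
A=cv2.resize(c["img"],(560,350));B=cv2.resize(s[190:325,290:450],(296,250),interpolation=cv2.INTER_CUBIC);T=cv2.resize(cv2.imread("pics/t6.png")[145:235,325:465],(389,250),interpolation=cv2.INTER_CUBIC)
M=np.zeros((600,685,3),np.uint8);M[:350,:560]=A;M[350:,:296]=B;M[350:,296:]=T;cv2.imwrite("pics/m6.png",M)
E
```

```text
time: 12.55
ee_pos: [576.7, 116.5, 201.2]
ee_rot: [-0.497, 0.504, -0.504, 0.496]
ft_force: [-0.3, 0.2, -0.3]
gripper_width: 0.754
t 12.55 grasp [576.7 116.5 147.2] tcp [576.7 116.5 201.2] 
 [[-0.015, -0.001, 1.0], [-1.0, -0.0, -0.015], [0.0, -1.0, -0.001]] F [-0.3  0.2 -0.3] w 0.754
time: 13.35
ee_pos: [576.7, 116.6, 330.5]
ee_rot: [-0.497, 0.504, -0.503, 0.496]
ft_force: [-0.3, -0.6, -0.5]
gripper_width: 0.75
t 13.35 grasp [576.7 116.6 276.5] tcp [576.7 116.6 330.5] 
 [[-0.014, -0.001, 1.0], [-1.0, -0.0, -0.014], [0.0, -1.0, -0.001]] F [-0.3 -0.6 -0.5] w 0.75
```

View pics/m6.png

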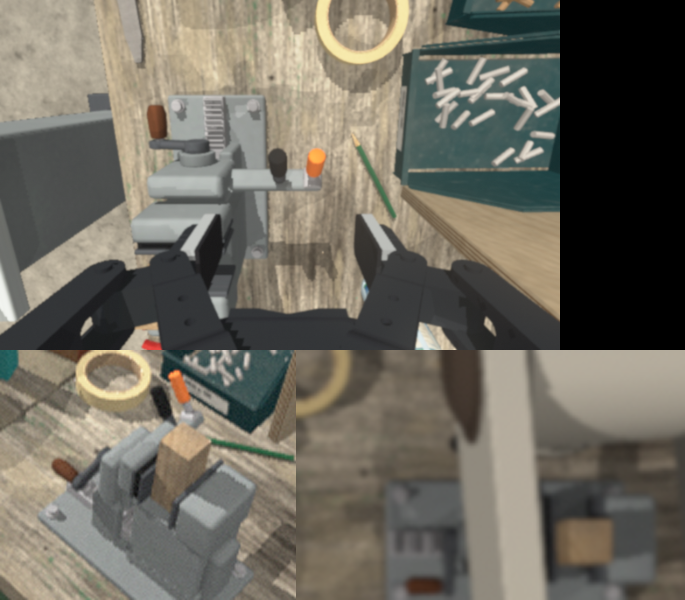

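The images show the block against the rear jaw with the front jaw up to it and the trigger sprung back. The knob is at about wrist px (180,140). Next I'll tilt 45° at height for the crank approach.

```bash
python3 -m jog '[[-0.03,0,-0.03,0,0,0,0.25],[-0.03,0,-0.04,0,0,0,0.25],[0,0,0,0,0,-7.5,0.25],[0,0,0,0,0,-7.5,0.25],[0,0,0,0,0,-7.5,0.25],[0,0,0,0,0,-7.5,0.25],[0,0,0,0,0,-7.5,0.25],[0,0,0,0,0,-7.5,0.25]]' 60
python3 - <<'E'
from h import *
st();print(sense()["qpos"].round(2))
plan([447.5,157+64,94.5+64],[0,-1,-1],[1,0,0])
S=load("scene");W=load("wrist")
e=tri([(W,179,121),(S,319.7,251)]);b=tri([(W,180,158),(S,331.6,259)]);print(e,b,proj(W,e),proj(S,e))
E
```

```text
time: 14.3
ee_pos: [507.7, 178.1, 331.0]
ee_rot: [0.652, -0.273, 0.656, -0.264]
ft_force: [-0.5, 1.2, 0.4]
gripper_width: 0.748
t 14.3 grasp [507.2 139.7 293. ] tcp [507.7 178.1 331. ] 
 [[-0.01, -0.01, 1.0], [-0.703, -0.711, -0.014], [0.711, -0.703, 0.0]] F [-0.5  1.2  0.4] w 0.748
[ 0.49  0.27  1.39 -0.71  1.85  0.43]
shift in present axes [-0.152   0.0373 -0.0613] after turn [-0.1523  0.0376 -0.0602] turn [ 0.55 -0.55  0.33] t 14.3 ft [-0.5  1.2  0.4] w 0.748
[450.21832862 168.96577001  94.70457821] [449.49936798 137.01490079  98.6975627 ] [179.56814518 121.72395668] [319.36319973 250.89186486]
```

```bash
python3 -m jog '[[-0.038,0,-0.015,0,0,0,0.25],[-0.038,0,-0.015,0,-0.5,0,0.25],[-0.038,0,-0.015,0,0,0,0.25],[-0.037,0.01,-0.0135,0,0,0,0.25],[0,0.027,0,0,0,0,0.25],[0,0,0,0,0,0,0.25],[0,0,0,0,0,0,0.25],[0,0,0,0,0,0,0.25]]' 60
python3 - <<'E'
from h import *
st();plan([448.5,158.5,95],[0,-1,-1],[1,-.015,0])
w=snap("wrist","w7");W=load("wrist");print(proj(W,[448.5,167.5,95]),proj(W,[448.5,135.5,95]),proj(W,[486,150,105]))
E
```

```text
time: 15.1
ee_pos: [450.2, 259.2, 199.4]
ee_rot: [0.654, -0.274, 0.653, -0.267]
ft_force: [-0.2, -0.0, -0.0]
gripper_width: 0.752
t 15.1 grasp [449.7 221.  161.2] tcp [450.2 259.2 199.4] 
 [[-0.003, -0.01, 1.0], [-0.708, -0.707, -0.009], [0.707, -0.708, -0.005]] F [-0.2 -0.  -0. ] w 0.752
shift in present axes [-0.0026  0.091  -0.0008] after turn [-0.0027  0.091  -0.0017] turn [ 0.55  0.46 -0.04] t 15.1 ft [-0.2 -0.  -0. ] w 0.752
[327.81614249 199.27527027] [328.35166324 222.06467133] [386.32917073 226.32449483]
```

View pics/w7.png

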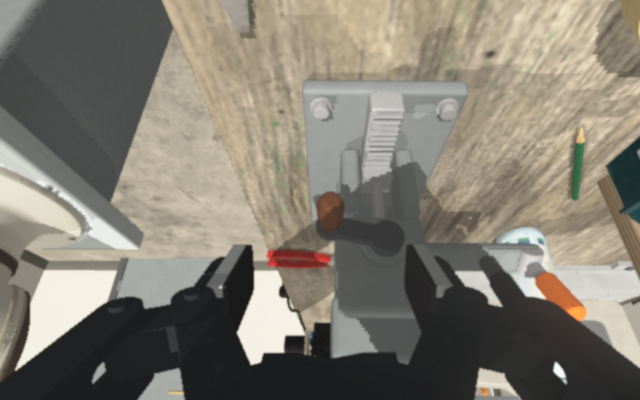

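The wrist view shows the knob from (330,203) to (332,224), within 3–4 px of the prediction, and the hub at (390,236). I'll approach and grip the knob.

```bash
python3 -m jog '[[-0.002,0.02,0.0005,0,0,0,0.25],[0,0.025,0,0,0,0,0.25],[0,0.025,0,0,0,0,0.25],[0,0.015,0,0,0,0,0.25],[0,0.005,0,0,0,0,0.25],[0,0,0,0,0,0,0.25],[0,0,0,0,0,0,0.5],[0,0,0,0,0,0,0.65]]' 60
python3 -c "from h import *;st()"
python3 -m jog '[[0,0,0,0,0,0,0.75],[0,0,0,0,0,0,0.85],[0,0,0,0,0,0,1],[0,0,0,0,0,0,1],[0,0,0,0,0,0,1],[0,0,0,0,0,0,1],[0,0,0,0,0,0,1],[0,0,0,0,0,0,1]]' 60
python3 -c "from h import *;st()"
```

```text
time: 15.95
ee_pos: [449.7, 197.4, 134.1]
ee_rot: [0.654, -0.274, 0.653, -0.268]
ft_force: [0.1, 0.8, 0.2]
gripper_width: 0.424
t 15.95 grasp [449.2 159.2  95.9] tcp [449.7 197.4 134.1] 
 [[-0.002, -0.009, 1.0], [-0.708, -0.707, -0.008], [0.707, -0.707, -0.005]] F [0.1 0.8 0.2] w 0.424
time: 16.75
ee_pos: [449.7, 197.1, 133.9]
ee_rot: [0.654, -0.274, 0.653, -0.268]
ft_force: [2.0, 5.8, 4.4]
gripper_width: 0.18
t 16.75 grasp [449.2 159.   95.7] tcp [449.7 197.1 133.9] 
 [[-0.002, -0.009, 1.0], [-0.708, -0.707, -0.008], [0.707, -0.708, -0.005]] F [2.  5.8 4.4] w 0.18
```

Knob gripped. First arc is 0.6 rad, then I'll check.

```bash
python3 -m jog '[[-0.0039,0.0039,0.0023,0,0,0,1],[-0.0036,0.0036,0.0031,0,0,0,1],[-0.0032,0.0032,0.0038,0,0,0,1],[-0.0028,0.0028,0.0045,0,0,0,1],[0,0,0,0,0,0,1],[0,0,0,0,0,0,1],[0,0,0,0,0,0,1],[0,0,0,0,0,0,1]]' 60
python3 -c "from h import *;st()"
```

```text
time: 17.55
ee_pos: [462.0, 197.6, 112.9]
ee_rot: [0.655, -0.275, 0.651, -0.268]
ft_force: [-6.2, 13.6, -12.1]
gripper_width: 0.179
t 17.55 grasp [461.4 159.5  74.7] tcp [462.  197.6 112.9] 
 [[0.0, -0.012, 1.0], [-0.709, -0.705, -0.008], [0.705, -0.709, -0.009]] F [ -6.2  13.6 -12.1] w 0.179
```

```bash
cat >> h.py <<'E'
C=np.array([488.2,104.3])
def ck(c=C):
    s=sense();M=R.from_quat(s["ee_rot"]).as_matrix();g=s["ee_pos"]+54*M[:,1];d=g[[0,2]]-c;a=np.arctan2(d[0],-d[1]);F=s["ft_force"]
    t=np.array([np.cos(a),np.sin(a)]);r=np.array([np.sin(a),-np.cos(a)]);f=F[[0,2]]
    print("t",round(s["time"],2),"a",round(a,3),"rad",np.linalg.norm(d).round(1),"grasp",g.round(1),"Ftan",(f@t).round(1),"Frad",(f@r).round(1),"FY",F[1].round(1),"w",round(float(s["gripper_width"]),3))
E
python3 -m jog '[[-0.0035,0.0021,0.0011,0,0,0,1],[-0.0023,0.0023,0.005,0,0,0,1],[-0.0018,0.0018,0.0055,0,0,0,1],[-0.0011,0.0011,0.0058,0,0,0,1],[-0.0005,0.0005,0.006,0,0,0,1],[0.0001,-0.0001,0.006,0,0,0,1],[0.0007,-0.0007,0.0059,0,0,0,1],[0,0,0,0,0,0,1]]' 60
python3 -c "from h import *;ck()"
```

```text
time: 18.35
ee_pos: [498.2, 198.2, 103.1]
ee_rot: [0.654, -0.275, 0.652, -0.268]
ft_force: [-1.5, 13.7, 2.6]
gripper_width: 0.182
t 18.35 a 0.235 rad 40.6 grasp [497.6 160.1  64.8] Ftan -0.8 Frad -2.9 FY 13.7 w 0.182
```

```bash
python3 -m jog '[[0.0,-0.0014,0.0029,0,0,0,1],[0.0007,-0.0007,0.0028,0,0,0,1],[0.0009,-0.0009,0.0027,0,0,0,1],[0.001,-0.001,0.0026,0,0,0,1],[0.0012,-0.0012,0.0025,0,0,0,1],[0.0013,-0.0013,0.0024,0,0,0,1],[0.0015,-0.0015,0.0022,0,0,0,1],[0.0015,-0.0015,0.0021,0,0,0,1]]' 60
python3 -c "from h import *;ck()"
```

```text
time: 19.15
ee_pos: [517.6, 198.5, 114.1]
ee_rot: [0.655, -0.275, 0.651, -0.267]
ft_force: [-3.7, 4.3, -12.7]
gripper_width: 0.175
t 19.15 a 0.792 rad 40.4 grasp [517.  160.3  75.9] Ftan -11.6 Frad 6.3 FY 4.3 w 0.175
```

```bash
python3 -m jog '[[0.0004,-0.0004,0.0005,0,0,0,1],[0.0004,-0.0004,0.0005,0,0,0,1],[0.0004,-0.0004,0.0005,0,0,0,1],[0.0004,-0.0004,0.0005,0,0,0,1],[0.0004,-0.0004,0.0004,0,0,0,1],[0.0004,-0.0004,0.0004,0,0,0,1],[0.0005,-0.0005,0.0004,0,0,0,1],[0.0005,-0.0005,0.0004,0,0,0,1]]' 60
python3 - <<'E'
from h import *
ck();s=snap("scene","s8")["img"];t=snap("top","t8")["img"]
M=np.vstack([cv2.resize(s[205:290,340:440],(700,595),interpolation=cv2.INTER_CUBIC)]);cv2.imwrite("pics/m8.png",M)
E
```

```text
time: 19.95
ee_pos: [521.8, 198.4, 119.3]
ee_rot: [0.655, -0.275, 0.652, -0.267]
ft_force: [-0.3, 4.9, -14.7]
gripper_width: 0.179
t 19.95 a 0.957 rad 40.4 grasp [521.2 160.3  81. ] Ftan -12.2 Frad 8.3 FY 4.9 w 0.179
```

View pics/m8.png

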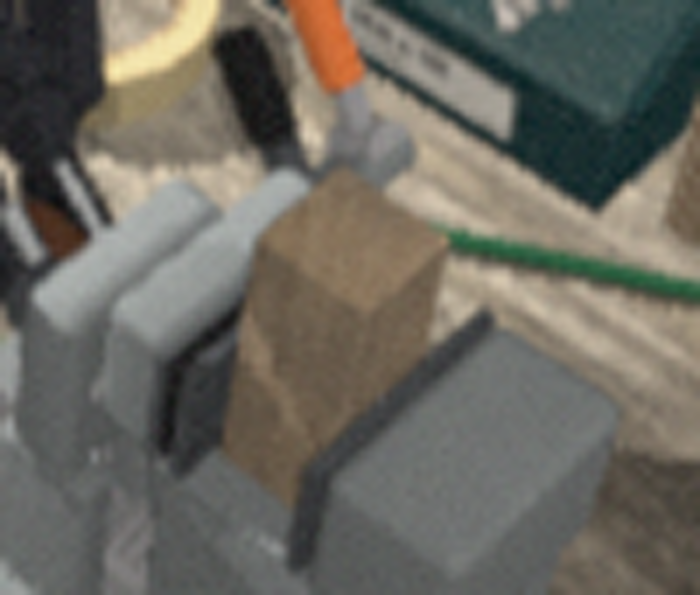

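Run:
```python
from h import *
S=load("scene")
up=lambda n:cv2.resize(cv2.imread(f"pics/{n}.png"),None,fx=8,fy=8,interpolation=cv2.INTER_CUBIC)
def trk(A,B,nm,u,v,hw,hh,z):
    k=8;u,v=int(u*k),int(v*k);hw*=k;hh*=k;p=6*k
    t=A[v-hh:v+hh,u-hw:u+hw];x0,y0=u-hw-p,v-hh-p
    r=cv2.matchTemplate(B[y0:y0+2*hh+2*p,x0:x0+2*hw+2*p],t,cv2.TM_CCOEFF_NORMED);_,m,_,l=cv2.minMaxLoc(r)
    d=((l[0]-p)/k,(l[1]-p)/k);a=onz(S,u/k,v/k,z);print(nm,round(m,3),d,(onz(S,u/k+d[0],v/k+d[1],z)-a).round(1))
A=up("s6");B=up("s8")
trk(A,B,"jaw top",363,247,7,10,177);trk(A,B,"housing top",352,243,7,10,177);trk(A,B,"block",391,241,13,9,219);trk(A,B,"rear jaw",410,268,12,10,177);trk(A,B,"horn lug",393,224,5,4,110);trk(A,B,"block edge/cheek low",373,262,7,8,150)
```

```text
jaw top 0.967 (0.625, 0.75) [-0.5 -1.9  0. ]
housing top 0.535 (6.0, 6.0) [ -2.9 -16.8   0. ]
block 0.609 (-0.5, 0.875) [-2.2 -0.6  0. ]
rear jaw 0.578 (5.0, -4.625) [14.4 -0.4  0. ]
horn lug 0.656 (5.875, -5.125) [21.   0.1  0. ]
block edge/cheek low 0.965 (0.125, 0.125) [-0.1 -0.3  0. ]
```

The image shows the block upright and flush between the cheeks. The jaw body advanced 1.9 mm while the cheek and block stayed put, so the rubber is compressed. The crank takes about 12 N against 6–7 N idle, which means roughly 100 N. That is enough, so I'll let go.

```bash
python3 -m jog '[[0,0,0,0,0,0,0.75],[0,0,0,0,0,0,0.6],[0,0,0,0,0,0,0.6],[0,0,0,0,0,0,0.6],[0,-0.01,0,0,0,0,0.6],[0,-0.03,0,0,0,0,0.6],[0,-0.04,0,0,0,0,0.6],[0,-0.04,0,0,0,0,0.6]]'
python3 -m jog '[[0,-0.03,0,0,0,0,0.6],[0,-0.01,0,0,0,0,0.6],[0,0,0,0,0,0,0.6],[0,0,0,0,0,0,0.6],[0,0,0,0,0,0,0.6],[0,0,0,0,0,0,0.6],[0,0,0,0,0,0,0.6],[0,0,0,0,0,0,0.6]]'
python3 - <<'E'
from h import *
st();W=snap("wrist","w9");s=snap("scene","s9")["img"];S=load("scene")
m=cv2.inRange(cv2.cvtColor(s,cv2.COLOR_BGR2HSV)[185:245,370:410],(3,150,100),(15,255,255));v,u=np.nonzero(m);print("orange now",u.mean()+370,v.mean()+185,len(u))
# predicted orange centre: rest vs hung at 0.14 (5.6mm) ; carriage shift ~39.5
for n in("s0","s6","s9"):
    im=cv2.imread(f"pics/{'scene0' if n=='s0' else n}.png");h=cv2.cvtColor(im,cv2.COLOR_BGR2HSV);m=cv2.inRange(h[185:245,355:410],(3,150,100),(15,255,255));v,u=np.nonzero(m);p=(u.mean()+355,v.mean()+185);print(n,np.round(p,1),len(u),onz(S,*p,143.5).round(1))
E
```

```text
time: 20.85
ee_pos: [523.1, 284.1, 206.8]
ee_rot: [0.654, -0.274, 0.652, -0.267]
ft_force: [1.0, 0.5, 0.1]
gripper_width: 0.399
time: 21.65
ee_pos: [523.8, 311.0, 233.3]
ee_rot: [0.654, -0.274, 0.652, -0.267]
ft_force: [-0.1, 0.1, 0.2]
gripper_width: 0.402
t 21.65 grasp [523.2 272.8 195.1] tcp [523.8 311.  233.3] 
 [[-0.002, -0.011, 1.0], [-0.707, -0.707, -0.009], [0.707, -0.707, -0.006]] F [-0.1  0.1  0.2] w 0.402
orange now 385.8018867924528 208.83018867924528 106
s0 [373.  200.8] 104 [599.4 156.1 143.5]
s6 [386.4 209.1] 111 [600.  120.7 143.5]
s9 [385.8 208.8] 106 [599.7 122.  143.5]
```

Before handing in I'll check how far the jaw shifted between the slide, the trigger release and now.

Run:
```python
from h import *
S=load("scene")
g=lambda n:cv2.resize(cv2.imread(f"pics/{'scene0' if n=='s0' else n}.png"),None,fx=8,fy=8,interpolation=cv2.INTER_CUBIC)
I={n:g(n) for n in("s0","s3","s5","s6","s8","s9")}
def trk(a,b,nm,u,v,hw,hh,z,pad=6):
    A,B=I[a],I[b];k=8;u,v=int(u*k),int(v*k);hw*=k;hh*=k;p=pad*k
    t=A[v-hh:v+hh,u-hw:u+hw];x0,y0=u-hw-p,v-hh-p
    r=cv2.matchTemplate(B[y0:y0+2*hh+2*p,x0:x0+2*hw+2*p],t,cv2.TM_CCOEFF_NORMED);_,m,_,l=cv2.minMaxLoc(r)
    d=((l[0]-p)/k,(l[1]-p)/k);q=onz(S,u/k,v/k,z);print(a,b,nm,round(m,3),d,(onz(S,u/k+d[0],v/k+d[1],z)-q).round(1)[:2])
for a,b in(("s5","s6"),("s6","s9"),("s5","s9"),("s6","s8"),("s8","s9")):
    trk(a,b,"jaw near top",360,248,6,8,177);trk(a,b,"housing near top",348,248,5,9,177);trk(a,b,"cheek low",368,264,5,6,145);trk(a,b,"block top",391,241,12,8,219);trk(a,b,"rear",400,280,10,10,177)
trk("s6","s9","orange",387,210,5,7,143);trk("s0","s6","orange",374,201,5,7,143,20)
trk("s0","s6","jaw",290+170/3,190+140/3,6,8,177,20)
trk("s0","s9","jaw",290+170/3,190+140/3,6,8,177,20)
trk("s0","s5","jaw",290+170/3,190+140/3,6,8,177,20)
```

```text
s5 s6 jaw near top 0.99 (-0.5, -0.375) [0.  1.2]
s5 s6 housing near top 0.991 (-0.5, -0.375) [0.  1.2]
s5 s6 cheek low 0.961 (-0.125, -0.125) [0.1 0.3]
s5 s6 block top 0.995 (0.0, 0.0) [0. 0.]
s5 s6 rear 0.996 (0.0, 0.0) [0. 0.]
s6 s9 jaw near top 0.778 (6.0, -3.5) [14.  -2.5]
s6 s9 housing near top 0.533 (6.0, -6.0) [18.3  1.5]
s6 s9 cheek low 0.92 (0.375, -0.125) [ 0.7 -0.3]
s6 s9 block top 0.703 (-0.375, 1.375) [-2.9 -1.4]
s6 s9 rear 0.819 (2.125, 1.25) [ 0.5 -4.1]
s5 s9 jaw near top 0.781 (6.0, -5.0) [16.7 -0.2]
s5 s9 housing near top 0.527 (6.0, -6.0) [18.3  1.5]
s5 s9 cheek low 0.925 (0.25, -0.125) [ 0.5 -0.1]
s5 s9 block top 0.705 (-0.5, 1.5) [-3.3 -1.4]
s5 s9 rear 0.818 (2.125, 1.25) [ 0.5 -4.1]
s6 s8 jaw near top 0.943 (0.875, 1.0) [-0.6 -2.6]
s6 s8 housing near top 0.485 (6.0, 6.0) [ -2.7 -16.6]
s6 s8 cheek low 0.922 (0.25, 0.125) [ 0.1 -0.5]
s6 s8 block top 0.693 (-0.5, 1.5) [-3.3 -1.4]
s6 s8 rear 0.82 (2.25, 1.5) [ 0.2 -4.5]
s8 s9 jaw near top 0.792 (6.0, -5.25) [17.2  0.1]
s8 s9 housing near top 0.667 (1.0, 0.25) [ 0.8 -1.7]
s8 s9 cheek low 0.946 (0.0, 0.125) [-0.2 -0.2]
s8 s9 block top 0.99 (0.0, 0.0) [0. 0.]
s8 s9 rear 0.969 (0.0, 0.0) [0. 0.]
s6 s9 orange 0.871 (-0.375, -0.125) [-0.3  0.8]
s0 s6 orange 0.708 (13.75, 9.625) [ -1.9 -38.2]
s0 s6 jaw 0.985 (14.75, 11.375) [ -1.3 -36.7]
s0 s9 jaw 0.831 (14.25, 15.0) [ -8.3 -41.4]
s0 s5 jaw 0.983 (15.25, 11.875) [ -1.6 -38. ]
```

```bash
python3 -c "
from rig import sense,close_job
s=sense();print(s['time'],s['ft_force']);print(close_job())"
```

```text
21.75 [ 0.90916365  0.42540916 -0.04531851]
the job is handed in; nothing more can be done
None
```

I finished the whole sequence and handed the job in at 21.75 s; the handover gives no verdict.

**What I did**
- **Block:** I stood it upright on the bed between the jaws and let go. It touched down at the expected height with about 5 N.
- **Trigger and carriage:** I squeezed the trigger home (34 mm over both sleeves) and slid the carriage about 39 mm. It stopped hard against the block, with about 45 N of push. I then let the trigger spring back.
- **Crank:** I wound it clockwise by about 2.3 rad until it took about 12 N at the knob, then let go and backed the arm clear.

**Last checks**
- **Block:** it stands upright and flush between the jaws. It did not move in the images when I let go of the crank.
- **Clamping:** the jaw body advanced about 2 to 2.5 mm while the cheek and block stayed put. At 40 N/mm that is roughly 80–100 N, and the 12 N at the knob points to about 100–120 N. Both are inside the 45–180 N range.
- **Trigger:** it is back at its rest position.
- **Robot:** the arm touches nothing, with a wrist force of about 0–1 N.

**What is less certain**
- **Idle stiffness:** I never got a clean reading of the crank turning idle, so I compared the 12 N with the 6–7 N you gave.
- **Forces while cranking:** the wrist also showed about 8 N across the crank's path and 5 N along the spindle, so the 12 N is approximate.
- **Final image tracking:** after cranking, shadows made the tracking of the block top, rear jaw and housing unreliable against the earlier pictures, so I ignored those results.
- **Carriage position:** two early camera measurements of the jaw opening differed by about 4 mm. I took the hard stop as proof that the jaw had reached the block.

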